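# Set the strip heater's gap with its thumbwheel

### The job

The strip heater on the bench (switched off and cold) is open too wide for the next visor sheets. With a fingertip on top of its knurled thumbwheel, roll the wheel stroke by stroke until the moving bed has closed the gap to the set marker, so that the bed's pointer and the marker stand tip to tip, then take the hand away. Roll it without bearing down hard, do not push on the moving bed, and leave the marker and the loose things around the machine where they are.

Things in the scene. Friction and masses are not known exactly. Their poses are not given: they have to be found in the camera images.
- strip_heater: Bench strip heater (line bender) for plastic sheet: fixed grey machine, 200 mm (its x) by 420 mm (its y), origin under its centre on the bench, z up. Two aluminium beds lie along y with the heating gap between them; the -x one is fixed. At the +y end (y 120 to 212 mm) a flat housing, deck 98 mm above the bench, carries the thumbwheel (-x half) and the gap scale (+x half).
- wheel: Steel knurled thumbwheel, 44 mm diameter, 16 mm wide; origin at its centre, 88 mm above the bench, x along its axle (the machine's x); the frame turns with it. 12 mm of it stand above the deck through a slot 20 x 47 mm. One turn moves the bed 8 mm. Light friction, about 1 N at the rim; it stays where it is left.
- wheel_top (a point): Highest point of the thumbwheel's rim, mid-width, 110 mm above the bench, the highest point of the machine; at (-52, 168, 110) mm in the machine's frame, with the machine's axes, not turning with the wheel. Rolling the top of the rim towards the machine's -y (towards the beds) closes the gap, towards +y opens it.
- bed: The moving bed: aluminium bar 55 x 310 x 22 mm along y, top 92 mm above the bench, on the +x side of the gap; origin mid-length on the lower corner of its gap edge, machine's axes. The wheel's screw slides it along the machine's x, to -x as the gap closes (gap 24 mm to 3 mm). It carries the pointer.
- pointer_tip (a point): Tip of the steel pointer fixed to the moving bed, in line with its gap edge, over the white scale plate on the deck, 102 mm above the bench. It points to the machine's +y and travels to -x with the bed as the gap closes. Machine's axes.
- mark_tip (a point): Tip of the set marker, a black rider (12 x 11 x 6 mm, white line) stiff on its rail on the deck, 104 mm above the bench, pointing to the machine's -y at the pointer, 3 mm from it in y. It stands at the gap wanted, 6 to 10 mm. At the start the pointer is 6 to 16 mm beyond it (+x); the gap is set when both tips have the same x in the machine's axes.
- clip_jar: Closed translucent jar with a white cap, 60 mm diameter, 75 mm high, on the bench outside the housing end (+y); origin under its centre. Bystander.
- screwdriver: Screwdriver lying on the bench behind the machine (+x), roughly along the machine's y; origin under its middle. Bystander.
- buckle: Printed strap buckle, 44 x 25 x 12 mm, on the bench in front of the housing (-x); origin under its centre. Bystander.

How it is judged:
On the way:
1. a fingertip rolls the wheel and the gap closes (contact force between the fingers and wheel above 0.3 N and linear speed of bed above 0.0003 m/s), for 0.1 s.
At the end, for the whole second after the job is handed in: The pointer tip stands within 1.5 mm of the marker tip along the scale (machine's x) and the wheel is at rest (x of pointer_tip in the frame of mark_tip between -0.0015 and 0.0015 m and angular speed of wheel below 0.1 rad/s); the robot touches nothing.
It fails at once if the moving bed or its pointer is pushed by hand (contact force between any of the fingers, the arm and bed above 3 N).
It fails at once if the set marker is shifted (distance of mark_tip from where it was at the start of the episode above 0.0015 m).
It fails at once if the wheel is borne down on hard (over 45 N) (contact force between any of the fingers, the arm and wheel above 45 N).
It fails at once if a thing lying around is moved or lifted (distance of any of clip_jar, screwdriver, buckle from where it was at the start of the episode above 0.015 m).
It also fails if it takes over 72 s, if anything falls off the work surface, if the arm or the gripper's body presses on something with over 40 N, if the wrist force passes 120 N, or if a joint passes its speed limit or range.

### The arm

A 6-joint arm with a two-finger parallel gripper is mounted at the origin on the work surface. World frame = base frame: x ahead of the robot, y to its left, z up, the work surface at z = 0. Lengths are in m, angles in rad, forces in N, time in s.
With the tool pointing down it reaches from about 0.375 to 0.9 m from the base axis. Payload 3.1 kg.
Tool frame: the origin (TCP) lies between the finger pads; the fingertips stand 22 mm ahead of it and the grasp point (between the pads) lies 3 mm ahead of it; z points along the fingers, y is the line along which they close (so a half turn about z gives the same grasp; the last joint's range is limited). The gripper opens to 87 mm and grips with 3 to 60 N. Pads are 19 mm wide; open, the fingers measure 117 mm over their backs; the gripper's body (75 mm by 190 mm) begins 51 mm behind the grasp point.
Start: joints at [-1.292, 0.527, 1.433, -0, 1.181, -0.178], TCP at [0.276, -0.561, 0.22] pointing down, gripper open.
Joint ranges: [-3.08, 3.08], [-0.75, 2.2], [0.22, 2.44], [-1.43, 4.57], [0, 2.65], [-2.85, 2.85]. Speed limits (rad/s): [2.79, 2.79, 3.14, 3.14, 3.14, 3.14].

### API

Orientations are given as a unit quaternion [x, y, z, w].
In Python, from rig import robot gives the robot as it stands.
- The arm moves only by the tool move_arm, never from a script. Its argument "series" is text: rows parted by semicolons, each of 6 numbers parted by spaces: the shift along the tool's x, y, z in mm, then the turn, a rotation vector about the tool's x, y, z in degrees. In form: dx dy dz ax ay az; .... A call has 1 to 8 rows; each row is the pose to reach, as a shift and turn from the pose commanded when the call began, along the tool's axes at that moment; what a row does not reach only later rows make up. A row lasts 1/12 s, in which the tool goes at most 41.7 mm and 7.16 degrees, less where a joint would pass 70% of its speed; a pose out of reach is approached as far as the arm can. A call with a gripper value outside its range is refused whole. "jaw" is the opening, from 0 (shut) to 1 (fully open), set as the call begins (left out, the last holds). The fingers move at their own pace and stop on an object; "newtons" is the grip in N (left out, the last holds). Time passes only in rows, so rows that repeat a pose let the fingers close. It gives the time, the measured TCP pose, the force, the opening and the grip force at its end, in the units of the state.
- robot.get_obs(): the state, without advancing time (a new reading comes with each control period).
- robot.camera(name): name is "scene" or "side" or "wrist"; returns a dict with "img" (400x640x3 uint8, red, green, blue), "mtx" (3x3 intrinsics, pixels), "world_to_cam" (4x4, takes a point from world to camera coordinates). Camera axes: x right, y down, z forward; pixel columns grow to the right and rows downward; lengths in m; the calibration is good to about 2 mm. A picture is of the moment at which its call begins. There is no depth.
- robot.hand_in(): hands the job in; it is judged then, once.
Trained networks look in a picture, given as the dict that the camera call returned (one of the last four; its "shot" number tells which), for a name from the list of things; names that differ only in an ending like _2 or _b are one class to them, and where a whole thing is asked for, a point or a joint stands for the part that bears it (a point fixed in the world has none). Each returns a list of dicts, best first, with "p" (0 to 1); they miss things now and then, are a little off and sometimes report something else, mostly with a low value. They report only what shows in the picture. A call takes as long as a camera call.
- robot.search_frame(picture, thing): "xyz" ([x, y, z] in m, in world coordinates, good to about 4 mm: the middle of the surface that is visible of it).
- robot.tip_of(picture, thing): "xyz" ([x, y, z] in m, in world coordinates, good to about 4 mm: a listed point, or the origin of a listed thing).
The state is a dict: "time": time; "q": joint angles; "joint_velocities": joint speeds; "joint_torque": joint torques, N m; "position": TCP position; "tool_rot": TCP orientation; "ft_force": force on the tool from outside, world axes, zero at the start; "moment": the same for the moment, N m; "grip_width": finger opening in m; "grip_force": force on a finger pad.
Only numpy, scipy, OpenCV 4.12 (cv2) and the standard library are available. Lean on these libraries where they do the work, as an engineer would, in place of code of your own. Each camera call takes 0.05 s, during which the arm holds its last target. There are 200 camera calls.

## Working session

There is one attempt and no reset: what is moved stays moved. The work goes in short steps, Python scripts to look and compute and a tool call to move; the robot and the scene stay as the last step left them, time stands still between calls to the robot, and variables do not carry over. Pictures are saved under pics/ and viewed, at most 10 in all, crops included, and the job is handed in when it is done.

Besides the shell and the picture viewer there is one more tool, called by a JSON object that holds its "api" and its "payload", one argument or row to a line. move_arm: Moves the arm, as the interface text tells. Its arguments: {"type":"object","properties":{"series":{"type":"string"},"jaw":{"type":"number"},"newtons":{"type":"number"}},"required":["series"]}

```bash
mkdir -p pics
cat > h.py <<'E'
from rig import robot
import numpy as np, cv2
from scipy.spatial.transform import Rotation as R
def shot(n,f=None):
    p=robot.camera(n)
    if f: cv2.imwrite('pics/'+f,p['img'][:,:,::-1])
    return p
def proj(p,X):
    c=p['world_to_cam']@np.r_[X,1]; u=p['mtx']@c[:3]; return u[:2]/u[2]
def onplane(p,uv,z):
    T=np.linalg.inv(p['world_to_cam']); d=T[:3,:3]@np.linalg.inv(p['mtx'])@np.r_[uv,1]; o=T[:3,3]
    return o+d*(z-o[2])/d[2]
E
python3 - <<'E'
from h import *
np.set_printoptions(precision=4,suppress=True)
for n in['scene','side','wrist']:
    p=shot(n,n+'1.png')
    for t in['strip_heater','wheel_top','wheel','bed','pointer_tip','mark_tip','clip_jar','screwdriver','buckle']:
        r=robot.tip_of(p,t)[:1]
        for a in r: print(n,t,round(a['p'],2),np.array(a['xyz']),proj(p,a['xyz']).round())
print({k:np.round(v,3) for k,v in robot.get_obs().items()})
E
```

```text
scene strip_heater 0.95 [0.6359 0.003  0.0021] [301. 262.]
scene wheel_top 0.69 [0.5423 0.1535 0.105 ] [329. 160.]
scene wheel 0.67 [0.5452 0.1547 0.0901] [331. 166.]
scene bed 0.66 [ 0.6633 -0.0313  0.0744] [293. 258.]
scene pointer_tip 0.69 [0.6136 0.1431 0.1042] [351. 182.]
scene mark_tip 0.48 [0.6108 0.1486 0.1027] [352. 180.]
scene clip_jar 0.97 [ 0.4991  0.2919 -0.001 ] [362. 160.]
scene screwdriver 0.58 [0.5417 0.1521 0.1077] [329. 159.]
side strip_heater 0.56 [ 0.6336  0.0047 -0.0015] [358. 247.]
side wheel_top 0.83 [0.5406 0.1591 0.1107] [258. 186.]
side wheel 0.73 [0.5466 0.159  0.0867] [262. 196.]
side bed 0.7 [ 0.6601 -0.031   0.069 ] [386. 218.]
side mark_tip 0.49 [0.6081 0.1535 0.1031] [289. 175.]
side clip_jar 0.75 [ 0.506   0.2915 -0.0056] [211. 216.]
side buckle 0.77 [ 0.4413  0.1612 -0.0005] [221. 261.]
{'time': np.float64(1.5), 'q': array([-1.291,  0.527,  1.433,  0.   ,  1.181, -0.179]), 'joint_velocities': array([-0.   , -0.001, -0.001,  0.001,  0.   ,  0.001]), 'joint_torque': array([ -0.   , -44.001, -17.698,   0.063,   0.05 ,  -0.   ]), 'position': array([ 0.276, -0.561,  0.22 ]), 'tool_rot': array([ 0.974,  0.227, -0.   , -0.   ]), 'ft_force': array([ 0.104,  0.482, -0.501]), 'moment': array([-0.   , -0.035,  0.014]), 'grip_force': np.float64(0.0), 'grip_width': np.float64(0.087)}
```

```bash
python3 -c "
import cv2,numpy as np
cv2.imwrite('pics/a.png',cv2.resize(np.vstack([cv2.imread('pics/scene1.png'),cv2.imread('pics/side1.png')]),(480,600)))"
```

```text
(no output)
```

View pics/scene1.png

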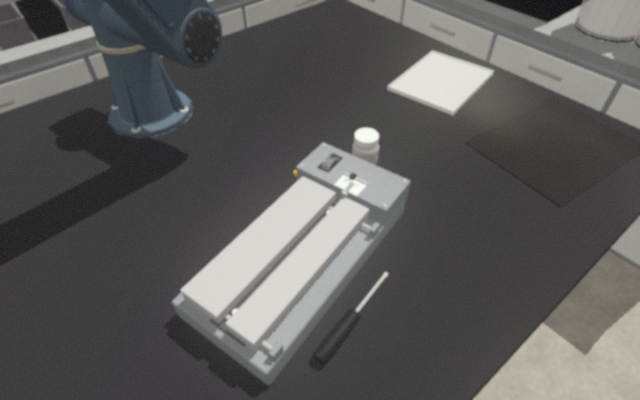

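View pics/side1.png

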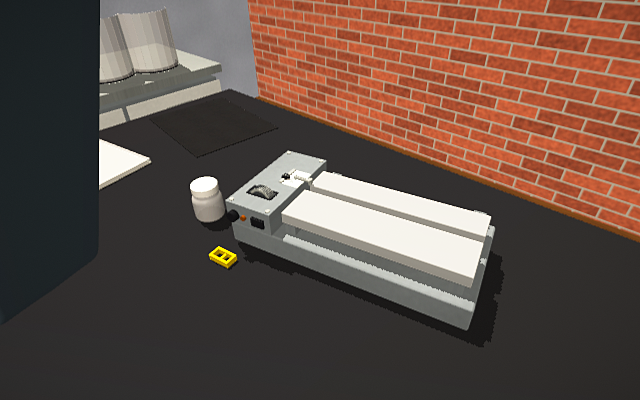

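```bash
cat >> h.py <<'E'
def todo(X,yaw):
    o=robot.get_obs(); r=R.from_quat(o['tool_rot']); t=R.from_euler('z',yaw,degrees=True)*R.from_euler('x',180,degrees=True)
    return (r.inv().apply(np.array(X)-o['position'])*1000).round(1),(r.inv()*t).as_rotvec(degrees=True).round(1)
E
python3 - <<'E'
from h import *
print(todo([.541,.156,.22],14))
E
```

```text
(array([ 5.542e+02, -5.258e+02,  5.000e-01]), array([-0. , -0. , 12.2]))
```

{"api": "move_arm", "payload": {
  "series": "29 -27 0 0 0 2; 58 -54 0 0 0 4; 87 -81 0 0 0 6; 116 -108 0 0 0 8; 145 -135 0 0 0 10; 174 -162 0 0 0 12; 203 -189 0 0 0 12.2; 232 -216 0 0 0 12.2",
  "jaw": 0,
  "newtons": 20
}}

```text
time: 2.17
position: [0.3893, -0.2627, 0.2207]
tool_rot: [0.993, 0.122, 0.0, 0.0]
ft_force: [0.4, 0.4, -0.2]
grip_width: 0.0416
grip_force: 0.0
```

Run:
```python
from h import *
print(todo([.541,.156,.22],14),robot.get_obs()['time'])
```

```text
(array([ 248.4, -369.6,    0.6]), array([ 0., -0., -0.])) 2.1667
```

{"api": "move_arm", "payload": {
  "series": "21 -31 0 0 0 0; 42 -62 0 0 0 0; 63 -93 0 0 0 0; 84 -124 0 0 0 0; 105 -155 0 0 0 0; 126 -186 0 0 0 0; 147 -217 0 0 0 0; 168 -248 0 0 0 0"
}}

```text
time: 2.83
position: [0.4922, 0.0189, 0.2207]
tool_rot: [0.993, 0.122, 0.0, 0.0]
ft_force: [0.3, -1.1, -0.3]
grip_width: 0.0009
grip_force: 0.0
```

Run:
```python
from h import *
np.set_printoptions(precision=4,suppress=True)
print(todo([.541,.156,.22],14),robot.get_obs()['time'])
p=shot('wrist','w1.png')
for t in['wheel_top','pointer_tip','mark_tip','strip_heater']:
  for f in (robot.tip_of,):
    for a in f(p,t)[:1]: print(t,round(a['p'],2),np.array(a['xyz']),proj(p,a['xyz']).round())
print(todo([.541,.156,.22],14),robot.get_obs()['time'])
```

```text
(array([  80.6, -121.2,    0.8]), array([ 0., -0.,  0.])) 2.8333
wheel_top 0.9 [0.5394 0.1509 0.1062] [183. 100.]
pointer_tip 0.84 [0.6133 0.1494 0.1012] [199.   5.]
mark_tip 0.69 [0.6082 0.1505 0.1054] [195.  10.]
strip_heater 0.7 [ 0.6329  0.0004 -0.0002] [371.  49.]
(array([  81.9, -122.9,    0.3]), array([0. , 0. , 0.1])) 3.0833
```

View pics/w1.png

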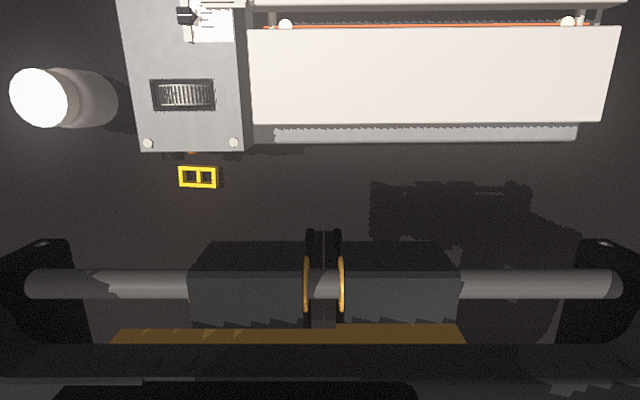

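Run:
```python
from h import *
p=shot('wrist')
print(onplane(p,(184,94),.108),onplane(p,(153,92),.098),onplane(p,(215,92),.098))
a=onplane(p,(250,28),.092);b=onplane(p,(615,23),.092);print(np.degrees(np.arctan2(*(a-b)[:2]))); print(proj(p,robot.get_obs()['position']-[0,0,.022]))
```

```text
[0.54355816 0.14776574 0.108     ] [0.53793502 0.17750733 0.098     ] [0.55074162 0.1265362  0.098     ]
-14.801756437299076
[324.44440275 230.51105057]
```

{"api": "move_arm", "payload": {
  "series": "14 -21 0 0 0 0; 28 -42 0 0 0 0; 42 -63 0 0 0 0; 56 -84 0 0 0 0; 68 -105 0 0 0 0; 75 -122 20 0 0 0; 75 -122 40 0 0 0; 75 -122 60 0 0 0"
}}

```text
time: 3.8
position: [0.5356, 0.1527, 0.1601]
tool_rot: [0.993, 0.122, 0.001, 0.0]
ft_force: [-0.2, -0.1, 0.3]
grip_width: 0.0005
grip_force: 0.0
```

Run:
```python
from h import *
np.set_printoptions(precision=4,suppress=True)
p=shot('wrist','w2.png')
for t in['wheel_top','pointer_tip','mark_tip','strip_heater']:
    for a in robot.tip_of(p,t)[:1]: print(t,round(a['p'],2),np.array(a['xyz']),proj(p,a['xyz']).round())
o=robot.get_obs();print(o['position'],o['ft_force'],o['time'],proj(p,o['position']-[0,0,.022]))
```

```text
wheel_top 0.65 [0.538  0.1508 0.111 ] [327. 213.]
pointer_tip 0.79 [0.6143 0.1496 0.1053] [357. 103.]
strip_heater 0.92 [ 0.634   0.0015 -0.0022] [496. 120.]
[0.5358 0.1523 0.1613] [ 0.0575  0.4311 -0.2658] 4.05 [324.1653 230.7354]
```

View pics/w2.png

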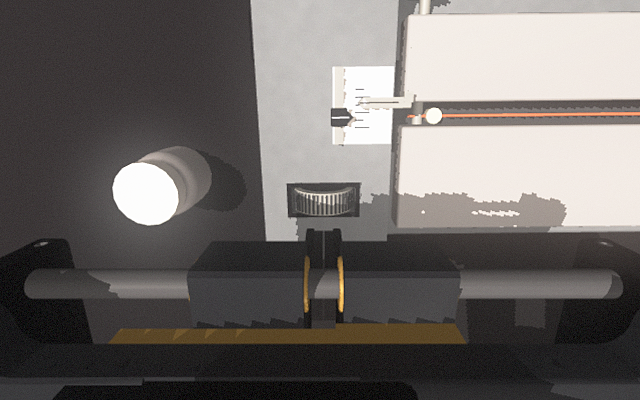

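Run:
```python
from h import *
np.set_printoptions(precision=4,suppress=True)
p=shot('wrist')
cv2.imwrite('pics/w2c.png',cv2.resize(p['img'][50:230,270:450,::-1],(720,720),interpolation=3)[:600])
u=R.from_euler('z',14.5,degrees=True)
f=lambda uv,z: u.inv().apply(onplane(p,uv,z))*1000
o=robot.get_obs()
print('tcp',u.inv().apply(o['position'])*1000)
for n,uv,z in[('slotNW',(288,183),.098),('slotNE',(360,183),.098),('slotSW',(288,217),.098),('slotSE',(360,217),.098),('ptr',(357,102),.102),('mark',(352,117),.104),('wheelmid',(324,200),.108)]: print(n,f(uv,z))
print('yaw',R.from_quat(o['tool_rot']).as_euler('zyx',degrees=True))
```

```text
tcp [557.2062  13.4392 161.7031]
slotNW [576.9444  38.9165  98.    ]
slotNE [576.4354 -13.4462  98.    ]
slotSW [550.666   39.9825  98.    ]
slotSE [550.1493 -14.0217  98.    ]
ptr [633.094  -9.775 102.   ]
mark [623.4962  -6.4197 104.    ]
wheelmid [566.8407  12.8348 108.    ]
yaw [ -13.9236    0.1342 -179.9912]
```

View pics/w2c.png

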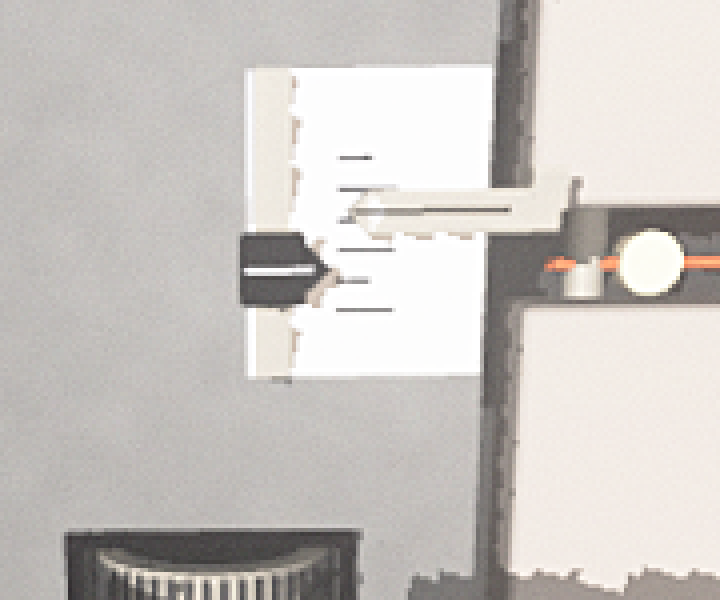

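{"api": "move_arm", "payload": {
  "series": "5 -6 10 0 0 0; 5 -11 18 0 0 0; 5 -11 24 0 0 0; 5 -11 26 0 0 0; 5 -11 26 0 0 0; 5 -11 26 0 0 0"
}}

```text
time: 4.6
position: [0.5369, 0.1655, 0.1341]
tool_rot: [0.992, 0.122, -0.0, 0.0]
ft_force: [0.4, 0.3, -0.7]
grip_width: 0.0004
grip_force: 0.0
```

{"api": "move_arm", "payload": {
  "series": "0 0 1 0 0 0; 0 0 2 0 0 0; 0 0 2 0 0 0"
}}

```text
time: 4.85
position: [0.5372, 0.1654, 0.1325]
tool_rot: [0.993, 0.122, 0.0, -0.0]
ft_force: [-0.4, 0.5, -0.7]
grip_width: 0.0004
grip_force: 0.0
```

{"api": "move_arm", "payload": {
  "series": "0 0 1 0 0 0; 0 0 1 0 0 0"
}}

```text
time: 5.02
position: [0.5371, 0.1654, 0.1314]
tool_rot: [0.993, 0.122, -0.0, 0.0]
ft_force: [-0.1, -0.0, 0.2]
grip_width: 0.0006
grip_force: 0.0
```

{"api": "move_arm", "payload": {
  "series": "0 0 0.7 0 0 0; 0 0 0.7 0 0 0"
}}

```text
time: 5.18
position: [0.5371, 0.1654, 0.1307]
tool_rot: [0.993, 0.122, -0.0, -0.0]
ft_force: [-0.5, 0.9, 0.0]
grip_width: 0.0004
grip_force: 0.0
```

{"api": "move_arm", "payload": {
  "series": "0 0 0.7 0 0 0; 0 0 0.7 0 0 0"
}}

```text
time: 5.35
position: [0.5371, 0.1654, 0.13]
tool_rot: [0.993, 0.122, -0.0, 0.0]
ft_force: [-0.8, -0.2, 0.0]
grip_width: 0.0005
grip_force: 0.0
```

{"api": "move_arm", "payload": {
  "series": "0 0 0.7 0 0 0; 0 0 0.7 0 0 0"
}}

```text
time: 5.52
position: [0.5371, 0.1654, 0.1292]
tool_rot: [0.993, 0.122, -0.0, -0.0]
ft_force: [-0.4, 0.2, 0.1]
grip_width: 0.0007
grip_force: 0.0
```

Run:
```python
from h import *
p=shot('wrist'); s=shot('side')
o=robot.get_obs();print(o['position'],o['ft_force'],o['time'],proj(s,o['position']-[0,0,.022]))
c=proj(s,o['position']-[0,0,.022]).astype(int)
a=cv2.resize(p['img'][60:280,220:440],(400,400),interpolation=3);b=cv2.resize(s['img'][c[1]-50:c[1]+50,c[0]-50:c[0]+50],(400,400),interpolation=3)
cv2.imwrite('pics/w3.png',np.hstack([a,b])[:,:,::-1])
```

```text
[0.53709644 0.16543632 0.12929268] [-0.13585352 -0.23513114  0.7578169 ] 5.6167 [254.46122706 187.09217478]
```

View pics/w3.png

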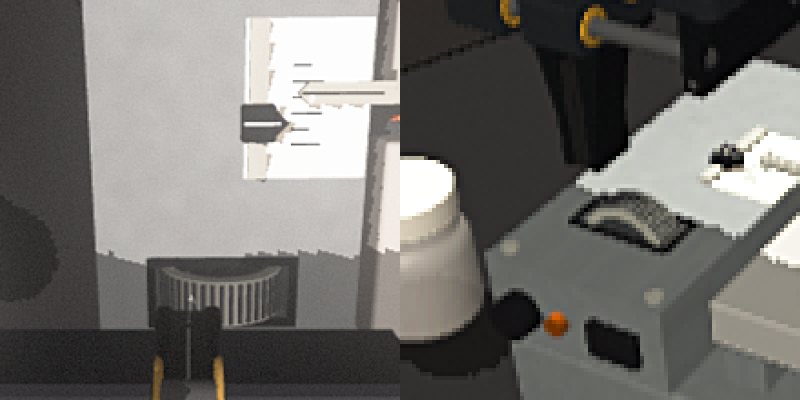

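Run:
```python
from h import *
p=shot('wrist'); s=shot('side')
o=robot.get_obs();r=R.from_quat(o['tool_rot'])
for z in(3,10,16,22):
  for x in(-9.5,0,9.5):
    X=o['position']+r.apply([x/1e3,0,z/1e3]); print(z,x,proj(p,X).round(1),proj(s,X).round(1))
w=[.543,.149,.110];print('wheel',proj(p,w),proj(s,w))
print(onplane(s,(263,186),.110))
```

```text
3 -9.5 [323.5 258.3] [249.7 180.6]
3 0 [323.5 243.1] [253.1 178. ]
3 9.5 [323.5 227.4] [256.5 175.4]
10 -9.5 [323.5 252.8] [250.3 184. ]
10 0 [323.5 238. ] [253.6 181.4]
10 9.5 [323.5 222.9] [256.9 178.7]
16 -9.5 [323.5 248.3] [250.7 186.9]
16 0 [323.5 234. ] [254.1 184.2]
16 9.5 [323.5 219.2] [257.3 181.6]
22 -9.5 [323.5 244.1] [251.1 189.8]
22 0 [323.5 230.1] [254.5 187. ]
22 9.5 [323.5 215.7] [257.7 184.4]
wheel [351.91508425 229.25434389] [262.85804062 187.89945057]
[0.54697902 0.15343089 0.11      ]
```

{"api": "move_arm", "payload": {
  "series": "0 3 0 0 0 0; 0 3 1.5 0 0 0; 0 3 3 0 0 0; 0 3 3 0 0 0"
}}

```text
time: 6.05
position: [0.5377, 0.1624, 0.126]
tool_rot: [0.993, 0.122, -0.0, -0.0]
ft_force: [-0.1, -0.0, -0.8]
grip_width: 0.0005
grip_force: 0.0
```

{"api": "move_arm", "payload": {
  "series": "0 0 1 0 0 0; 0 0 2 0 0 0; 0 0 2 0 0 0"
}}

```text
time: 6.3
position: [0.5377, 0.1625, 0.1241]
tool_rot: [0.993, 0.122, -0.0, -0.0]
ft_force: [-0.3, -0.5, 1.2]
grip_width: 0.0008
grip_force: 0.0
```

{"api": "move_arm", "payload": {
  "series": "0 0 1 0 0 0; 0 0 2 0 0 0; 0 0 2 0 0 0"
}}

```text
time: 6.55
position: [0.5377, 0.1625, 0.1222]
tool_rot: [0.993, 0.122, -0.0, -0.0]
ft_force: [-1.0, 0.5, -0.4]
grip_width: 0.0006
grip_force: 0.0
```

{"api": "move_arm", "payload": {
  "series": "0 0 1 0 0 0; 0 0 1 0 0 0"
}}

```text
time: 6.72
position: [0.5378, 0.1625, 0.1212]
tool_rot: [0.993, 0.122, -0.0, 0.0]
ft_force: [-0.1, 0.8, 0.0]
grip_width: 0.0007
grip_force: 0.0
```

{"api": "move_arm", "payload": {
  "series": "0 0 1 0 0 0; 0 0 1 0 0 0"
}}

```text
time: 6.88
position: [0.5378, 0.1625, 0.1202]
tool_rot: [0.993, 0.122, -0.0, 0.0]
ft_force: [-0.4, 0.2, 0.5]
grip_width: 0.0005
grip_force: 0.0
```

{"api": "move_arm", "payload": {
  "series": "0 0 1 0 0 0; 0 0 1 0 0 0"
}}

```text
time: 7.05
position: [0.5378, 0.1625, 0.1192]
tool_rot: [0.993, 0.122, -0.0, 0.0]
ft_force: [-1.0, 0.8, -0.2]
grip_width: 0.0003
grip_force: 0.0
```

{"api": "move_arm", "payload": {
  "series": "0 0 1 0 0 0; 0 0 1 0 0 0"
}}

```text
time: 7.22
position: [0.5378, 0.1625, 0.1182]
tool_rot: [0.993, 0.122, -0.0, -0.0]
ft_force: [0.0, 0.6, -0.3]
grip_width: 0.0007
grip_force: 0.0
```

{"api": "move_arm", "payload": {
  "series": "0 0 1 0 0 0; 0 0 1 0 0 0"
}}

```text
time: 7.38
position: [0.5378, 0.1625, 0.1172]
tool_rot: [0.993, 0.122, -0.0, 0.0]
ft_force: [-0.7, 0.1, -0.7]
grip_width: 0.0004
grip_force: 0.0
```

{"api": "move_arm", "payload": {
  "series": "0 0 1 0 0 0; 0 0 1 0 0 0"
}}

```text
time: 7.55
position: [0.5378, 0.1625, 0.1162]
tool_rot: [0.993, 0.122, -0.0, 0.0]
ft_force: [0.6, 0.5, -0.6]
grip_width: 0.0005
grip_force: 0.0
```

Run:
```python
from h import *
p=shot('wrist'); s=shot('side')
o=robot.get_obs();print(o['position'],o['ft_force'],o['time'],proj(s,o['position']-[0,0,.022]))
a=cv2.resize(p['img'][60:280,220:440],(400,400),interpolation=3);b=cv2.resize(s['img'][137:237,204:304],(400,400),interpolation=3)
cv2.imwrite('pics/w4.png',np.hstack([a,b])[:,:,::-1])
```

```text
[0.53781557 0.16252114 0.1162924 ] [-0.09857433 -0.52832546  0.29924424] 7.65 [256.7010242  193.57689223]
```

View pics/w4.png

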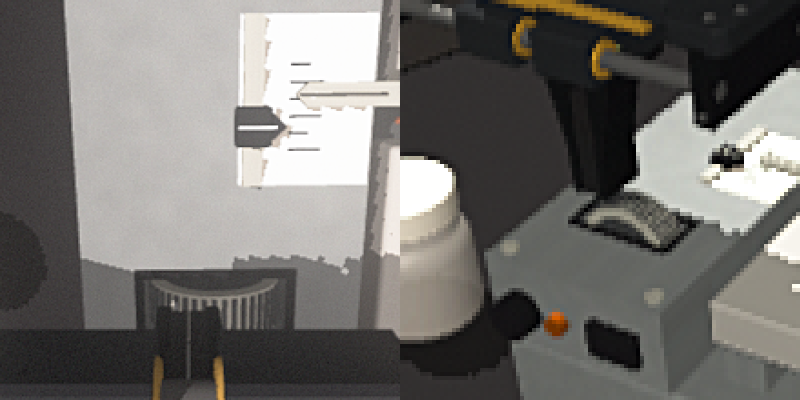

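{"api": "move_arm", "payload": {
  "series": "0 1 1 0 0 0; 0 1 1 0 0 0"
}}

```text
time: 7.82
position: [0.5381, 0.1614, 0.1152]
tool_rot: [0.993, 0.122, -0.0, 0.0]
ft_force: [-0.1, 1.2, 1.1]
grip_width: 0.0004
grip_force: 0.0
```

{"api": "move_arm", "payload": {
  "series": "0 0 1 0 0 0; 0 0 1 0 0 0"
}}

```text
time: 7.98
position: [0.538, 0.1615, 0.1142]
tool_rot: [0.993, 0.122, -0.0, 0.0]
ft_force: [-0.7, -0.5, -0.8]
grip_width: 0.0008
grip_force: 0.0
```

{"api": "move_arm", "payload": {
  "series": "0 0 1 0 0 0; 0 0 1 0 0 0"
}}

```text
time: 8.15
position: [0.538, 0.1616, 0.1132]
tool_rot: [0.993, 0.122, -0.0, -0.0]
ft_force: [0.3, -0.2, 0.2]
grip_width: 0.0004
grip_force: 0.0
```

{"api": "move_arm", "payload": {
  "series": "0 0 1 0 0 0; 0 0 1 0 0 0"
}}

```text
time: 8.32
position: [0.538, 0.1616, 0.1122]
tool_rot: [0.993, 0.122, -0.0, -0.0]
ft_force: [0.1, 0.3, 0.3]
grip_width: 0.0005
grip_force: 0.0
```

{"api": "move_arm", "payload": {
  "series": "0 0 1 0 0 0; 0 0 1 0 0 0"
}}

```text
time: 8.48
position: [0.538, 0.1616, 0.1112]
tool_rot: [0.993, 0.122, -0.0, -0.0]
ft_force: [0.8, -0.0, 0.5]
grip_width: 0.0006
grip_force: 0.0
```

{"api": "move_arm", "payload": {
  "series": "0 0 1 0 0 0; 0 0 1 0 0 0"
}}

```text
time: 8.65
position: [0.538, 0.1616, 0.1102]
tool_rot: [0.993, 0.122, -0.0, -0.0]
ft_force: [0.3, 0.6, 0.4]
grip_width: 0.0006
grip_force: 0.0
```

Run:
```python
from h import *
p=shot('wrist'); s=shot('side')
a=cv2.resize(p['img'][180:280,270:370],(400,400),interpolation=3);b=cv2.resize(s['img'][150:220,225:295],(400,400),interpolation=3)
g=lambda i: (255*(i/255.)**.6).astype(np.uint8)
cv2.imwrite('pics/w5.png',g(np.hstack([a,b])[:,:,::-1]))
```

```text
(no output)
```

View pics/w5.png

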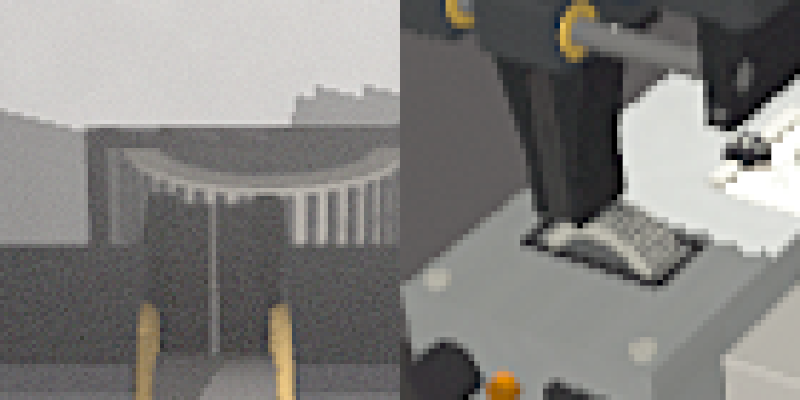

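{"api": "move_arm", "payload": {
  "series": "0 0 1 0 0 0; 0 0 1 0 0 0"
}}

```text
time: 8.92
position: [0.538, 0.1615, 0.1092]
tool_rot: [0.993, 0.122, -0.0, -0.0]
ft_force: [-0.3, 0.6, 0.5]
grip_width: 0.0004
grip_force: 0.0
```

{"api": "move_arm", "payload": {
  "series": "0 0 1 0 0 0; 0 0 1 0 0 0"
}}

```text
time: 9.08
position: [0.5381, 0.1615, 0.1082]
tool_rot: [0.993, 0.122, -0.0, -0.0]
ft_force: [0.0, -0.7, 0.6]
grip_width: 0.0006
grip_force: 0.1
```

{"api": "move_arm", "payload": {
  "series": "0 0 1 0 0 0; 0 0 1 0 0 0"
}}

```text
time: 9.25
position: [0.5383, 0.1616, 0.1079]
tool_rot: [0.993, 0.122, 0.0, 0.0]
ft_force: [-0.3, 0.4, 4.5]
grip_width: 0.0003
grip_force: 1.9
```

{"api": "move_arm", "payload": {
  "series": "0 2 0 0 0 0; 0 4 0 0 0 0; 0 6 0 0 0 0"
}}

```text
time: 9.5
position: [0.5397, 0.156, 0.1082]
tool_rot: [0.993, 0.122, 0.0, -0.0]
ft_force: [-2.1, -0.4, 5.9]
grip_width: 0.0003
grip_force: 3.1
```

{"api": "move_arm", "payload": {
  "series": "0 2 0 0 0 0; 0 4 0 0 0 0; 0 6 0 0 0 0"
}}

```text
time: 9.75
position: [0.5413, 0.1501, 0.1082]
tool_rot: [0.993, 0.122, 0.0, -0.0]
ft_force: [-0.7, 1.0, 6.9]
grip_width: 0.0005
grip_force: 2.8
```

```bash
cat >> h.py <<'E'
def marks(p,tag=None):
    # local threshold of dark-line centroids near marker & pointer is brittle: use nets
    for t in['pointer_tip','mark_tip','wheel_top']:
        for a in robot.tip_of(p,t)[:1]: print(t,round(a['p'],2),np.round(a['xyz'],4),proj(p,a['xyz']).round(1), 'mx',round(1000*R.from_euler('z',-14.5,degrees=True).apply(a['xyz'])[0],1))
    o=robot.get_obs();print(o['position'].round(4),o['ft_force'].round(1),o['time'])
E
python3 - <<'E'
from h import *
p=shot('wrist','s1.png'); marks(p)
E
```

```text
pointer_tip 0.89 [0.6108 0.1508 0.1017] [354.8 120.1] mx 629.1
mark_tip 0.87 [0.6062 0.1517 0.1051] [351.3 129.1] mx 624.9
wheel_top 0.83 [0.5396 0.1536 0.1103] [316.5 248.3] mx 560.9
[0.5414 0.1497 0.1082] [-1.2 -0.3  5.9] 9.95
```

{"api": "move_arm", "payload": {
  "series": "0 3 0 0 0 0; 0 3 -4 0 0 0; 0 -6 -4 0 0 0; 0 -13 -2 0 0 0; 0 -13 0 0 0 0; 0 -8 0 0 0 0; 0 -3 0 0 0 0; 0 3 0 0 0 0"
}}

```text
time: 10.62
position: [0.5414, 0.1479, 0.1081]
tool_rot: [0.992, 0.123, 0.0, -0.0]
ft_force: [-1.5, 0.7, 4.6]
grip_width: 0.0004
grip_force: 2.3
```

{"api": "move_arm", "payload": {
  "series": "0 0 -4 0 0 0; 0 -8 -4 0 0 0; 0 -17 -2 0 0 0; 0 -17 0 0 0 0; 0 -12 0 0 0 0; 0 -6 0 0 0 0; 0 0 0 0 0 0; 0 0 0 0 0 0"
}}

```text
time: 11.28
position: [0.5416, 0.1469, 0.1079]
tool_rot: [0.992, 0.123, -0.0, 0.0]
ft_force: [-0.9, -2.3, 6.9]
grip_width: 0.0003
grip_force: 3.8
```

Run:
```python
from h import *
p=shot('wrist','s2.png'); marks(p)
a,b=[cv2.resize(cv2.imread(f'pics/s{i}.png')[90:160,320:390],(400,400),interpolation=3) for i in(1,2)]
cv2.imwrite('pics/c2.png',np.hstack([a,b]))
```

```text
pointer_tip 0.84 [0.61   0.1486 0.1038] [353.  122.3] mx 627.8
mark_tip 0.73 [0.6068 0.1535 0.1036] [342.1 126.1] mx 625.9
wheel_top 0.78 [0.5369 0.1552 0.1097] [306.9 251.1] mx 558.7
[0.5416 0.1469 0.1079] [-1.  -1.4  7.8] 11.4833
```

View pics/c2.png

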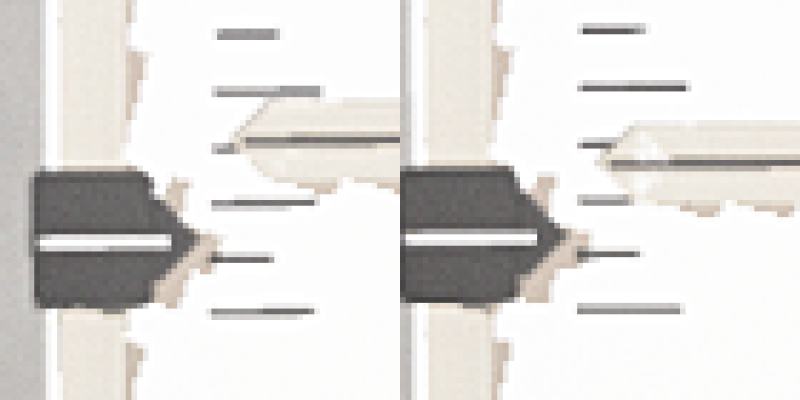

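```bash
cat >> h.py <<'E'
def gap(p):
    g=p['img'].mean(2)
    d=(g[95:165,322:362]<110)&True
    n,l,st,c=cv2.connectedComponentsWithStats(cv2.morphologyEx(d.astype(np.uint8),cv2.MORPH_CLOSE,np.ones((5,5))))
    k=1+np.argmax(st[1:,4]); mrow=95+c[k][1]; tip=322+st[k][0]+st[k][2]
    col=g[int(mrow)-30:int(mrow)+12,tip+24:tip+36].mean(1); i=np.argmin(col[1:-1])+1
    w=np.clip(np.median(col)-col[i-1:i+2],0,None); prow=int(mrow)-30+(w*np.arange(i-1,i+2)).sum()/w.sum()
    f=lambda uv,z:R.from_euler('z',-14.5,degrees=True).apply(onplane(p,uv,z))*1000
    a=f((tip+4,prow),.102);b=f((tip,mrow),.104)
    print('rows',round(prow,2),round(mrow,2),'tip col',tip,'gap mm',(a-b)[0].round(2),'blob',st[k])
E
python3 - <<'E'
from h import *
p=shot('wrist'); gap(p)
E
```

```text
rows 118.08 130.96 tip col 349 gap mm 6.33 blob [  0  24  27  24 500]
```

{"api": "move_arm", "payload": {
  "series": "0 0 -4 0 0 0; 0 -8 -4 0 0 0; 0 -17 -2 0 0 0; 0 -17 0 0 0 0; 0 -12 0 0 0 0; 0 -6 0 0 0 0; 0 0 0 0 0 0; 0 0 0 0 0 0"
}}

```text
time: 12.2
position: [0.5417, 0.1469, 0.1079]
tool_rot: [0.992, 0.122, -0.0, 0.0]
ft_force: [-2.9, -1.8, 7.6]
grip_width: 0.0005
grip_force: 3.8
```

{"api": "move_arm", "payload": {
  "series": "0 0 -4 0 0 0; 0 -8 -4 0 0 0; 0 -17 -2 0 0 0; 0 -17 0 0 0 0; 0 -12 0 0 0 0; 0 -6 0 0 0 0; 0 0 0 0 0 0; 0 0 0 0 0 0"
}}

```text
time: 12.87
position: [0.5416, 0.147, 0.1079]
tool_rot: [0.992, 0.123, -0.0, 0.0]
ft_force: [-2.1, -1.7, 7.9]
grip_width: 0.0001
grip_force: 3.9
```

Run:
```python
from h import *
p=shot('wrist'); gap(p);marks(p)
```

```text
rows 122.81 130.84 tip col 348 gap mm 3.89 blob [  0  24  26  24 487]
pointer_tip 0.65 [0.6084 0.1473 0.1029] [354.5 125.9] mx 625.9
mark_tip 0.71 [0.6087 0.1528 0.1054] [344.6 123. ] mx 627.6
wheel_top 0.82 [0.5416 0.1533 0.1089] [312.3 243.7] mx 562.7
[0.5417 0.147  0.1079] [-1.4 -1.8  6.9] 13.0667
```

{"api": "move_arm", "payload": {
  "series": "0 0 -4 0 0 0; 0 -8 -4 0 0 0; 0 -17 -2 0 0 0; 0 -17 0 0 0 0; 0 -12 0 0 0 0; 0 -6 0 0 0 0; 0 0 0 0 0 0; 0 0 0 0 0 0"
}}

```text
time: 13.73
position: [0.5416, 0.1469, 0.1079]
tool_rot: [0.992, 0.123, -0.0, 0.0]
ft_force: [-1.4, -1.1, 7.6]
grip_width: 0.0007
grip_force: 3.9
```

{"api": "move_arm", "payload": {
  "series": "0 0 -4 0 0 0; 0 -8 -4 0 0 0; 0 -17 -2 0 0 0; 0 -17 0 0 0 0; 0 -12 0 0 0 0; 0 -6 0 0 0 0; 0 0 0 0 0 0; 0 0 0 0 0 0"
}}

```text
time: 14.4
position: [0.5416, 0.147, 0.1079]
tool_rot: [0.992, 0.123, -0.0, 0.0]
ft_force: [-0.5, -2.4, 8.2]
grip_width: -0.0
grip_force: 3.9
```

Run:
```python
from h import *
p=shot('wrist','s4.png'); gap(p);marks(p)
```

```text
rows 127.2 130.92 tip col 348 gap mm 1.71 blob [  0  24  26  24 492]
pointer_tip 0.61 [0.609  0.1442 0.1034] [360.7 126.3] mx 625.7
mark_tip 0.94 [0.6109 0.1523 0.1032] [346.5 118.7] mx 629.6
wheel_top 0.55 [0.5411 0.156  0.1058] [307.6 241.1] mx 562.9
[0.5417 0.147  0.1079] [-1.9 -2.   7.6] 14.6
```

{"api": "move_arm", "payload": {
  "series": "0 0 -4 0 0 0; 0 -8 -4 0 0 0; 0 -17 -2 0 0 0; 0 -17 0 0 0 0; 0 -12 0 0 0 0; 0 -6 0 0 0 0; 0 0 0 0 0 0; 0 0 0 0 0 0"
}}

```text
time: 15.27
position: [0.5416, 0.1469, 0.1079]
tool_rot: [0.992, 0.122, -0.0, 0.0]
ft_force: [-2.5, -1.9, 8.2]
grip_width: 0.0006
grip_force: 3.9
```

{"api": "move_arm", "payload": {
  "series": "0 0 -4 0 0 0; 0 -8 -4 0 0 0; 0 -17 -2 0 0 0; 0 -17 0 0 0 0; 0 -13 0 0 0 0; 0 -9 0 0 0 0; 0 -6 0 0 0 0; 0 -6 0 0 0 0"
}}

```text
time: 15.93
position: [0.54, 0.1533, 0.1081]
tool_rot: [0.992, 0.123, -0.0, 0.0]
ft_force: [-2.9, -0.5, 9.1]
grip_width: 0.0002
grip_force: 4.6
```

{"api": "move_arm", "payload": {
  "series": "0 0 -5 0 0 0; 0 0 -15 0 0 0; 0 0 -30 0 0 0; 0 0 -40 0 0 0; 0 0 -40 0 0 0; 0 0 -40 0 0 0"
}}

```text
time: 16.43
position: [0.5407, 0.1531, 0.148]
tool_rot: [0.992, 0.122, 0.001, 0.0]
ft_force: [0.6, 1.1, -0.1]
grip_width: 0.0
grip_force: 0.0
```

Run:
```python
from h import *
p=shot('wrist','s5.png'); marks(p)
q=[proj(p,[.609,.149,z]) for z in(.102,.104)];print(q); u=R.from_euler('z',14.5,degrees=True).apply([.01,0,0]);print(proj(p,np.array([.609,.149,.103])+u)-proj(p,[.609,.149,.103]))
x,y=q[0].astype(int)
cv2.imwrite('pics/c5.png',cv2.resize(p['img'][y-30:y+30,x-35:x+35,::-1],(700,600),interpolation=3)); print(x-35,y-30)
```

```text
pointer_tip 0.77 [0.6055 0.1426 0.1028] [364.1 128.4] mx 621.9
mark_tip 0.77 [0.6079 0.1521 0.103 ] [350.8 121. ] mx 626.6
wheel_top 0.91 [0.5425 0.1566 0.1073] [319.1 216. ] mx 564.4
[0.5397 0.1528 0.1466] [-0.7 -0.3  0.4] 16.6333
[array([355.79423712, 120.42019514]), array([356.09813182, 120.60384418])]
[  0.33334175 -16.39573018]
320 90
```

View pics/c5.png

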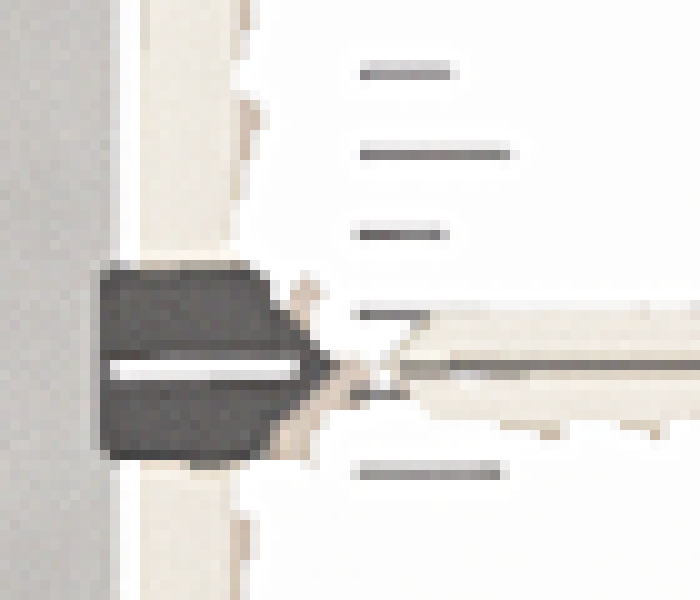

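The crop shows the marker's white line at row 36.9 and the pointer's line at row 36.5. That is about 0.3 mm apart with almost no parallax, and the hand is clear of the machine.

```bash
python3 -c "
from rig import robot
print(robot.hand_in())"
```

```text
the job is handed in; nothing more can be done
None
```

The wheel was rolled until the bed's pointer stood about 0.3 mm from the set marker, the hand was lifted clear, and the job was handed in at about 17 s of the 72 s allowed; the hand-in returned no verdict.

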